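# Seat the pendulum angle gauge on the drilling cradle and rock it to the set mark

## Robot

A 6-joint arm with a two-finger parallel gripper is mounted at the origin on the work surface; the furniture and walls round the work are solid. World frame = base frame: x ahead of the robot, y to its left, z up, the work surface at z = 0. Lengths are in m, angles in rad, forces in N, time in s.
With the tool pointing down it reaches from about 0.375 to 0.9 m from the base axis. Payload 3.1 kg.
Tool frame: the origin (TCP) lies on the centre line of the jaws, within the pads' length; the fingertips stand 11 mm ahead of it and the grasp point (between the pads) lies 8 mm behind it (manip.finger_overhang is the distance from the TCP to the fingertips, in m); z points along the fingers, y is the line along which they close (so a half turn about z gives the same grasp; the last joint's range is limited). The gripper opens to 87 mm and grips with 3 to 60 N. Pads are 19 mm wide; open, the fingers measure 117 mm over their backs; the gripper's body (75 mm by 190 mm) begins 51 mm behind the grasp point.
Start: joints at [-1.452, 0.527, 1.433, -0, 1.181, -0.178], TCP at [0.183, -0.597, 0.234] pointing down, gripper open.
Joint ranges: [-3.08, 3.08], [-0.75, 2.2], [0.22, 2.44], [-1.43, 4.57], [0, 2.65], [-2.85, 2.85]. Speed limits (rad/s): [2.79, 2.79, 3.14, 3.14, 3.14, 3.14].

## Interface

Orientations are given as a rotation vector (axis times angle).
In Python, from rig import manip gives the robot as it stands.
- The arm moves only by the shell command python3 -m creep 'ROWS' [OPENING] [FORCE]. ROWS is JSON, a list of rows, each an object with "xyz": the shift along the tool's x, y, z in cm, a list of three; "rot": the turn, a rotation vector about the tool's x, y, z in degrees, a list of three. A call has 1 to 20 rows; each row shifts and turns the commanded pose from where the row before left it, along the tool's axes as they then stand; what a row does not reach is not made up. A row lasts 1/10 s, in which the tool goes at most 50 mm and 8.59 degrees, less where a joint would pass 70% of its speed; a pose out of reach is approached as far as the arm can. A call is refused whole if a number of a shift passes 5 or a number of a turn 8.59, either way. A call with a gripper value outside its range is refused whole. OPENING is the finger opening in cm, from 0 to 8.7, set as the call begins (- or left out, the last holds). The fingers move at their own pace and stop on an object; FORCE is the grip in N (left out, the last holds). Time passes only in rows, so rows that do not move let the fingers close. It gives the time, the measured TCP pose, the force, the opening and the grip force at its end, in the units of the state.
- manip.get_obs(): the state, without advancing time (a new reading comes with each control period).
- manip.snapshot(name): name is "scene" or "top" or "wrist"; returns a dict with "color" (480x640x3 uint8, red, green, blue), "range_z" (480x640 float32, m along the optical axis (not along the pixel's ray), 0 where there is no reading), "K" (3x3 intrinsics, pixels), "position" and "rotation" of the camera in the world. Camera axes: x right, y up, looking along -z (the intrinsics and any distortion apply to the point x, -y, -z); pixel columns grow to the right and rows downward; lengths in m; the calibration is good to about 2 mm. A picture is of the moment at which its call begins.
- manip.job_done(): hands the job in; it is judged then, once.
The state is a dict: "time": time; "qpos": joint angles; "qd": joint speeds; "tau": joint torques, N m; "tcp_pos": TCP position; "ee_rot": TCP orientation; "wrist_force": force on the tool from outside, world axes, zero at the start; "wrist_torque": the same for the moment, N m; "gripper_width": finger opening in m; "grasp_force": force on a finger pad.
Only numpy, scipy, OpenCV 4.12 (cv2) and the standard library are available. Lean on these libraries where they do the work, as an engineer would, in place of code of your own. Each camera call takes 0.05 s, during which the arm holds its last target. There are 200 camera calls.

## Task

Take the angle gauge by its black grip and lower its holed foot over the two dowel pins on the manifold in the swing cradle until the foot lies flush. Then, still gripping the gauge, rock it together with the cradle until the swinging pointer settles on the mark (between the prongs of the small fork set at the dial's rim), and keep holding it there, so that the cradle can be clamped: finish while holding, do not let go. Leave the other things on the bench alone.

Things in the scene. Friction and masses are not known exactly. Their poses are not given: they have to be found in the camera images.
- gauge_grip (a point): Centre of the black grip block on top of the loose angle gauge (about 0.36 kg, 152 mm tall, upright on the bench at first). Grip: 26 mm along the gauge's x, 34 mm along its y, from 19 mm above this point to 25 mm below it. There the round case begins: 92 mm across, 26 mm thick along x, centre 71 mm below this point. Gauge axes: x from dial to back (the dial looks to -x), z up.
- gauge_foot (a point): Centre of the underside of the gauge's foot plate (78 mm along x, 62 mm along y, 8 mm thick), midway between its two 12 mm through holes, which lie 26 mm either side along x. It is 133 mm below gauge_grip and has the same axes.
- seat (a point): Centre of the manifold's top face (94 mm in x, 158 mm in y; level at first), midway between two bullet-nosed dowel pins, 10 mm across, 17 mm tall, 26 mm either side along x. The cradle's end arms rise 21 mm above the face, inner sides 48 mm off along x. x lies along the pivot axis, z is the face's normal; both swing with the cradle. Gauge home: gauge_foot on this point, z axes parallel.
- pivot (a point): Point on the swing cradle's pivot axis, 6 mm above seat when level, 98 mm above the bench; fixed to the fixture. Its x is the pivot axis (horizontal), z up. The fixture's grey base is 164 mm along x by 130 mm along y.
- cradle (a joint): Lean of the swing cradle, rad; 0 = level, stops at +-0.42. Positive is a right-handed turn about pivot's x: a gauge standing on it leans its top towards pivot's -y. The cradle swings freely, hangs level by its weight and falls back when let go (about 0.6 N m per rad with the gauge on it).
- gauge_pointer (a joint): Angle of the swinging pointer on the dial, rad; 0 = bottom centre. A dark needle with a round bob, hanging plumb by its weight sunk in the face of the case, tip 36 mm from the dial's centre; it settles within about a second. It reads the gauge's lean: positive when the gauge's top leans towards the gauge's own -y.
- gauge_mark (a joint): Angle of the set mark on the same scale, rad, between 0.15 and 0.33: a small brass fork with two short prongs at the dial's lower rim, to the right of bottom centre as one faces the dial; it stays put on the dial. The pointer is on the mark when gauge_pointer equals gauge_mark.
- pointer_tip (a point): Tip of the swinging pointer, 36 mm from the dial's centre.
- mark_tip (a point): Middle between the prongs of the mark, 36 mm from the dial's centre.
- marking_blue: Bystander: small blue bottle, 35 mm across, 76 mm tall, at the back edge of the bench; origin under its centre.
- hex_key: Bystander: black hex key lying flat, 31x88x5 mm, between gauge and fixture.
- screw_tin: Bystander: open oval tin with screws, 101x146x85 mm, at the back right of the bench; origin under its centre.

How it is judged:
On the way:
1. the gauge's foot lies flush on the manifold, over both dowel pins (distance between gauge_foot and seat below 0.0035 m and angle between the z axis of gauge_foot and the z axis of seat, either way round below 0.06 rad), for 0.3 s.
At the end, for the whole second after the job is handed in: The gauge's foot is flush on the manifold over the pins (centre within 3.5 mm, parallel within 3.4 degrees), the pointer has settled within 2.9 degrees of the mark, and the fingers still hold the gauge (all of step 1 and angle between the z axis of pointer_tip and the z axis of mark_tip, either way round below 0.05 rad and velocity of joint gauge_pointer between -0.25 and 0.25 rad/s and contact force between the fingers and gauge above 1 N); the arm keeps its last pose, push and grip.
It fails at once if a bystander is moved by more than 30 mm (distance of any of marking_blue, hex_key, screw_tin from where it was at the start of the episode above 0.03 m).
It also fails if it takes over 45 s, if anything falls off the work surface, if the arm or the gripper's body presses on something with over 40 N, if the wrist force passes 120 N, or if a joint passes its speed limit or range.

## Working session

There is one attempt and no reset: what is moved stays moved. The work goes in short steps, Python scripts to look and compute and a shell command to move; the robot and the scene stay as the last step left them, time stands still between calls to the robot, and variables do not carry over. Pictures are saved under pics/ and viewed, at most 10 in all, crops included, and the job is handed in when it is done.

```bash
mkdir -p pics; cat > h.py <<'E'
import numpy as np, cv2
from rig import manip
def snap(n,f=None):
    s=manip.snapshot(n)
    if f: cv2.imwrite('pics/'+f,s['color'][:,:,::-1])
    return s
def pts(s):
    z=s['range_z'];v,u=np.mgrid[:480,:640];K=s['K']
    x=(u-K[0,2])/K[0,0]*z;y=(v-K[1,2])/K[1,1]*z
    P=np.stack([x,-y,-z],-1)
    return P@np.array(s['rotation']).T+np.array(s['position'])
E
python3 - <<'E'
from h import *
a=snap('scene','s1.png');b=snap('top','t1.png')
for s in (a,b): print(s['position'],s['rotation'],s['K'])
np.savez('m.npz',ps=pts(a),pt=pts(b),cs=a['color'],ct=b['color'])
E
```

```text
[-0.04210006  0.50201718  0.90088962] [ 0.33893563 -0.96501903 -2.27432072] [[572.51405024   0.         324.41740067]
 [  0.         572.51405024 228.25969875]
 [  0.           0.           1.        ]]
[ 0.34271893 -0.15712881  1.32593436] [ 0.11632113 -0.06857649 -1.57879268] [[590.20687834   0.         328.50792666]
 [  0.         590.20687834 240.34018386]
 [  0.           0.           1.        ]]Traceback (most recent call last):
  File "<stdin>", line 4, in <module>
  File "h.py", line 11, in pts
    return P@np.array(s['rotation']).T+np.array(s['position'])
           ~~~~~~~~~~~~~~~~~~~~~~~~~~~^~~~~~~~~~~~~~~~~~~~~~~~
ValueError: operands could not be broadcast together with shapes (480,640) (3,)
```

View pics/t1.png

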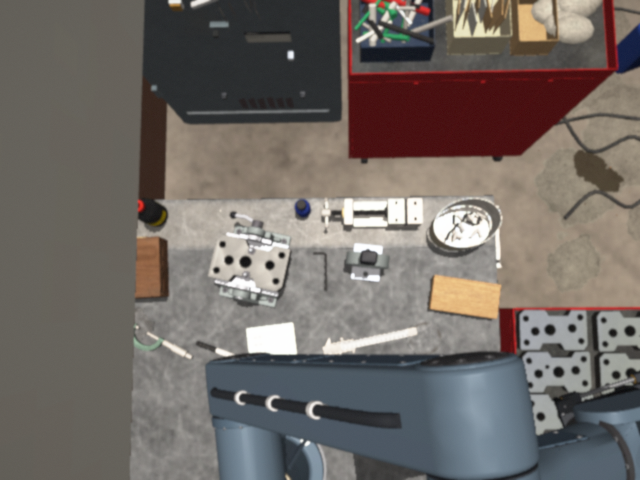

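View pics/s1.png

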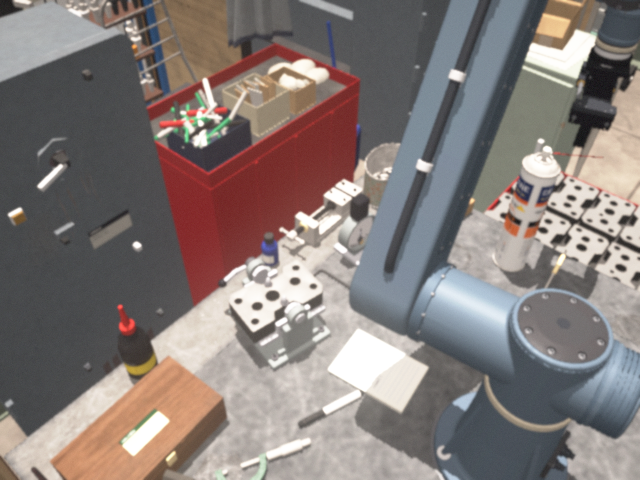

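The top view shows the fixture at (250,262), the gauge at (368,260) with its black grip, and the hex key at (322,270). The scene view shows the manifold at (275,298) and the gauge at (357,225), partly behind the arm.

```bash
sed -i "s/return P@.*/from scipy.spatial.transform import Rotation as R; return P@R.from_rotvec(s['rotation']).as_matrix().T+np.array(s['position'])/" h.py
python3 - <<'E'
from h import *
b=snap('top');p=pts(b);np.savez('m.npz',pt=p,ct=b['color'])
c=b['color'];hsv=cv2.cvtColor(c,cv2.COLOR_RGB2HSV)
cv2.imwrite('pics/t2.png',cv2.resize(c[190:320,200:400,::-1],(800,520),interpolation=cv2.INTER_CUBIC))
def rect(m,name):
    q=p[m];r=cv2.minAreaRect(q[:,:2].astype(np.float32)*1000);print(name,m.sum(),np.median(q,0).round(4),r)
box=np.zeros(c.shape[:2],bool);box[225:300,335:400]=1
rect(box&(p[...,2]>.135)&(p[...,2]<.17),'grip')
rect(box&(p[...,2]>.09)&(p[...,2]<.115),'case')
rect(box&(p[...,2]>.004)&(p[...,2]<.013),'foot')
box[:]=0;box[215:310,195:305]=1
rect(box&(p[...,2]>.087)&(p[...,2]<.097),'face')
rect(box&(p[...,2]>.004)&(p[...,2]<.02),'base')
rect(box&(p[...,2]>.100)&(p[...,2]<.13),'high')
print(p[262,250],p[260,368])
E
```

```text
grip 223 [ 0.4475 -0.2006  0.1517] ((448.8667297363281, -201.69630432128906), (33.920528411865234, 26.604307174682617), 86.94097137451172)
case 239 [ 0.4476 -0.1857  0.0998] ((448.24224853515625, -202.64599609375), (78.02442932128906, 26.29389762878418), 82.48822021484375)
foot 756 [ 0.4342 -0.1986  0.0068] ((449.7953186035156, -203.78021240234375), (143.99404907226562, 166.5755157470703), 89.42462921142578)
face 2474 [0.444  0.045  0.0926] ((453.1237487792969, 43.48487854003906), (169.5475311279297, 151.21714782714844), 61.61929702758789)
base 1119 [0.4596 0.0533 0.0087] ((453.1785888671875, 62.255157470703125), (249.20059204101562, 212.9567108154297), 89.51734924316406)
high 511 [0.4917 0.0441 0.1108] ((450.20928955078125, 47.15965270996094), (37.79776382446289, 166.7926483154297), 77.11304473876953)
[ 0.34271893 -0.15712881  1.32593436] [ 0.44108029 -0.20032261  0.15365419]
```

View pics/t2.png

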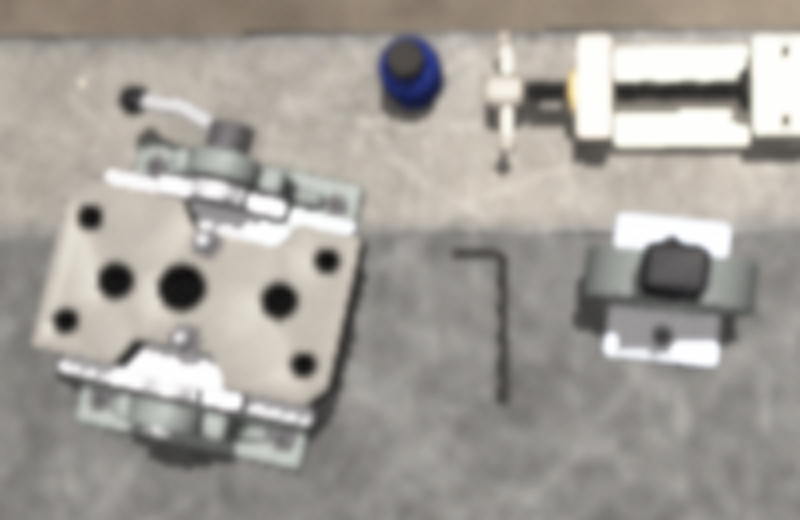

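The crop (4x, offset (200,190)) shows the dowel pins at crop (206,237) and (181,338), the grip top at (675,268), and the foot's front hole at (662,335). The fixture is yawed about -13° and the gauge about -5°.

```bash
cat >> h.py <<'E'
from scipy.spatial.transform import Rotation as R
def ray(s,u,v,z):
    K=s['K'];d=np.array([(u-K[0,2])/K[0,0],-(v-K[1,2])/K[1,1],-1.]);d=R.from_rotvec(s['rotation']).apply(d)
    o=np.array(s['position']);return o+d*(z-o[2])/d[2]
def tool():
    o=manip.get_obs();return o,R.from_rotvec(o['ee_rot']).as_matrix()
E
python3 - <<'E'
from h import *
s=snap('top')
f=lambda x,y,z:ray(s,200+x/4,190+y/4,z)
a,b=f(206,237,.107),f(181,338,.107);print('pins',a,b,'seat',(a+b)/2,np.linalg.norm(a-b),np.degrees(np.arctan2(*(a-b)[1::-1])))
c=[f(*q,.008) for q in ((617,213),(730,222),(718,366),(603,357))];m=sum(c)/4
d=c[0]+c[1]-c[2]-c[3];print('foot',m,np.degrees(np.arctan2(d[1],d[0])),np.linalg.norm(d)/2)
o,T=tool();print(o['tcp_pos'],T,o['gripper_width'],o['time'])
E
```

```text
pins [0.4701216  0.04013634 0.107     ] [0.41758714 0.05279482 0.107     ] seat [0.44385437 0.04646558 0.107     ] 0.054038007795276816 -13.547500179215996
foot [ 0.44815149 -0.20279819  0.008     ] -6.045700986695756 0.08103470608078975
[ 0.1833627  -0.59702382  0.23291857] [[ 9.55988164e-01  2.93405191e-01 -1.55601385e-04]
 [ 2.93405115e-01 -9.55987176e-01  1.39914694e-03]
 [ 2.61764047e-04 -1.38322216e-03 -9.99999009e-01]] 0.08706040867630742 0.2
```

```bash
python3 - <<'E'
from h import *
s=snap('scene');p=pts(s)
for u,v in ((543,155),(530,200),(515,255)):print(p[v,u].round(3))
o,T=tool();d=np.array([.448,-.202,.25])-o['tcp_pos'];print('tool shift',T.T@d*100)
E
```

```text
[ 0.186 -0.386  0.284]
[ 0.177 -0.365  0.196]
[ 0.169 -0.366  0.05 ]
tool shift [ 36.89312555 -30.01006451  -1.65603184]
```

```bash
python3 -m creep '[{"xyz":[4.9,0.5,-1],"rot":[0,0,0]},{"xyz":[4.9,0.5,-1],"rot":[0,0,0]},{"xyz":[4.9,0.5,-1],"rot":[0,0,0]},{"xyz":[4.9,0.5,-1],"rot":[0,0,0]},{"xyz":[4.9,0.5,-1],"rot":[0,0,0]},{"xyz":[1.55,-4.06,0.4],"rot":[0,0,0]},{"xyz":[1.55,-4.06,0.4],"rot":[0,0,0]},{"xyz":[1.55,-4.06,0.4],"rot":[0,0,0]},{"xyz":[1.55,-4.06,0.4],"rot":[0,0,0]},{"xyz":[1.55,-4.06,0.4],"rot":[0,0,0]},{"xyz":[1.55,-4.06,0.4],"rot":[0,0,0]},{"xyz":[1.55,-4.06,0.4],"rot":[0,0,0]},{"xyz":[1.55,-4.06,0.4],"rot":[0,0,0]},{"xyz":[0,0,0],"rot":[0,0,7.7]},{"xyz":[0,0,0],"rot":[0,0,7.7]},{"xyz":[0,0,0],"rot":[0,0,7.7]},{"xyz":[0,0,0],"rot":[0,0,0]},{"xyz":[0,0,0],"rot":[0,0,0]}]' 8.7
python3 - <<'E'
from h import *
o,T=tool();print(o['time'],T[:,0],T.T@(np.array([.448,-.202,.25])-o['tcp_pos'])*100)
s=snap('wrist','w1.png');print(s['position'],s['rotation'])
p=pts(s);m=(p[...,2]>.135)&(p[...,2]<.17)&(abs(p[...,0]-.448)<.05)&(abs(p[...,1]+.2)<.05)
q=p[m];print(q.mean(0),cv2.minAreaRect(q[:,:2].astype(np.float32)*1000))
E
```

```text
time: 2.05
tcp_pos: [0.4469, -0.2028, 0.2513]
ee_rot: [-3.137, 0.161, 0.0]
wrist_force: [-0.3, 0.1, 0.1]
gripper_width: 0.087
grasp_force: 0.0
2.05 [ 9.94745033e-01 -1.02383164e-01 -8.89204927e-05] [ 0.10087617 -0.0919565   0.12855931]
[ 0.51463819 -0.20927948  0.40265496] [-0.18830677  0.21016229 -1.66334001]
[ 0.45144523 -0.203134    0.15073082] ((449.88604736328125, -203.01821899414062), (33.62006759643555, 25.8749942779541), 84.41239929199219)
```

View pics/w1.png

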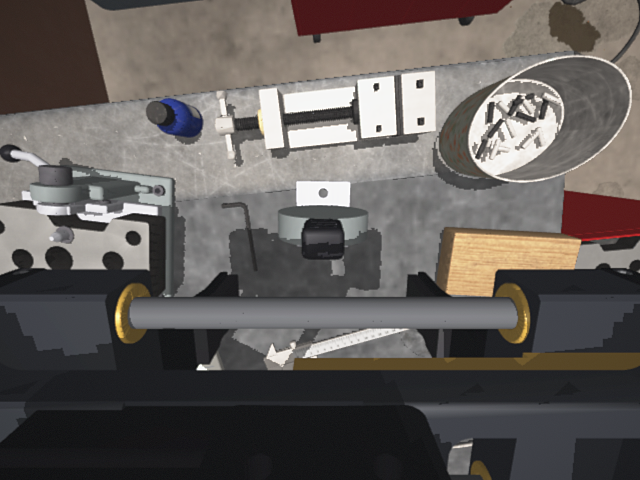

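Grip at wrist pixel (323,240), between the open fingers; the tool is aligned. Descend and grip.

```bash
python3 -m creep '[{"xyz":[0.25,0,3],"rot":[0,0,0]},{"xyz":[0,0,3],"rot":[0,0,0]},{"xyz":[0,0,3],"rot":[0,0,0]},{"xyz":[0,0,2.3],"rot":[0,0,0]},{"xyz":[0,0,1],"rot":[0,0,0]},{"xyz":[0,0,0],"rot":[0,0,0]},{"xyz":[0,0,0],"rot":[0,0,0]}]' 
python3 -m creep '[{"xyz":[0,0,0],"rot":[0,0,0]},{"xyz":[0,0,0],"rot":[0,0,0]},{"xyz":[0,0,0],"rot":[0,0,0]},{"xyz":[0,0,0],"rot":[0,0,0]},{"xyz":[0,0,0],"rot":[0,0,0]},{"xyz":[0,0,0],"rot":[0,0,0]},{"xyz":[0,0,0],"rot":[0,0,0]},{"xyz":[0,0,0],"rot":[0,0,0]}]' 2.5 40
```

```text
time: 2.8
tcp_pos: [0.45, -0.2036, 0.1289]
ee_rot: [3.137, -0.165, 0.002]
wrist_force: [-0.5, -0.2, 0.6]
gripper_width: 0.0866
grasp_force: 0.0
time: 3.6
tcp_pos: [0.4495, -0.2032, 0.1282]
ee_rot: [3.137, -0.165, 0.0]
wrist_force: [0.7, -0.4, -0.0]
gripper_width: 0.034
grasp_force: 39.9
```

```bash
python3 -m creep '[{"xyz":[0,0,-1],"rot":[0,0,0]},{"xyz":[0,0,-3],"rot":[0,0,0]},{"xyz":[0,0,-4],"rot":[0,0,0]},{"xyz":[0,0,-4],"rot":[0,0,0]},{"xyz":[0,0,-3],"rot":[0,0,0]},{"xyz":[0,-3,0],"rot":[0,0,0]},{"xyz":[0,-3,0],"rot":[0,0,0]},{"xyz":[0,-3,0],"rot":[0,0,0]},{"xyz":[0,-2,0],"rot":[0,0,0]},{"xyz":[0,-1,0],"rot":[0,0,0]},{"xyz":[0,0,0],"rot":[0,0,0]},{"xyz":[0,0,0],"rot":[0,0,0]},{"xyz":[0,0,0],"rot":[0,0,0]}]' 
python3 - <<'E'
from h import *
s=snap('wrist','w2.png');np.savez('w2.npz',**s)
E
```

```text
time: 4.9
tcp_pos: [0.4622, -0.0848, 0.2783]
ee_rot: [3.137, -0.167, 0.0]
wrist_force: [-0.3, -0.2, -2.9]
gripper_width: 0.0337
grasp_force: 40.0
```

View pics/w2.png

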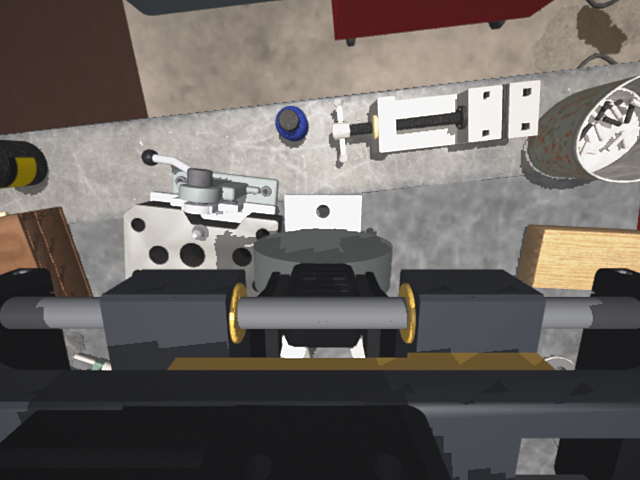

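Wrist view: foot's rear hole at (323,211), rear dowel pin at (200,232), front pin hidden. I'll refine with blobs and a zoom.

```bash
python3 - <<'E'
from h import *
s=dict(np.load('w2.npz'));c=s['color'];g=cv2.cvtColor(c,cv2.COLOR_RGB2GRAY)
w=g[200:223,310:336];m=w<110;v,u=np.nonzero(m);print('hole px',u.mean()+310,v.mean()+200,m.sum())
p=pts(s);print('foot plate z',p[205,300],p[205,345],p[225,300]); print('face z',p[260,135],p[240,240])
hu,hv=u.mean()+310,v.mean()+200
zf=np.median([p[205,300,2],p[205,345,2]]);H=ray(s,hu,hv,zf);o,T=tool()
print('hole w',H,'rel tcp tool(mm)',T.T@(H-o['tcp_pos'])*1000)
t=snap('top')
a=cv2.resize(c[160:280,110:290],(720,480),interpolation=cv2.INTER_CUBIC)
b=cv2.resize(t['color'][230:292,200:300],(800,496),interpolation=cv2.INTER_CUBIC)
cv2.imwrite('pics/w2c.png',a[:,:,::-1]);cv2.imwrite('pics/t3c.png',b[:,:,::-1])
E
```

```text
hole px 323.06363636363636 210.5090909090909 110
foot plate z [ 0.49487796 -0.06945204  0.15924072] [ 0.49102514 -0.10577154  0.15934638] [ 0.47819845 -0.06730275  0.15780056]
face z [0.44683199 0.1164344  0.09222639] [0.45671497 0.00233712 0.09284698]
hole w [ 0.48842535 -0.08759646  0.15929355] rel tcp tool(mm) [ 2.64594668e+01 -1.80586253e-02  1.18965061e+02]
```

View pics/w2c.png

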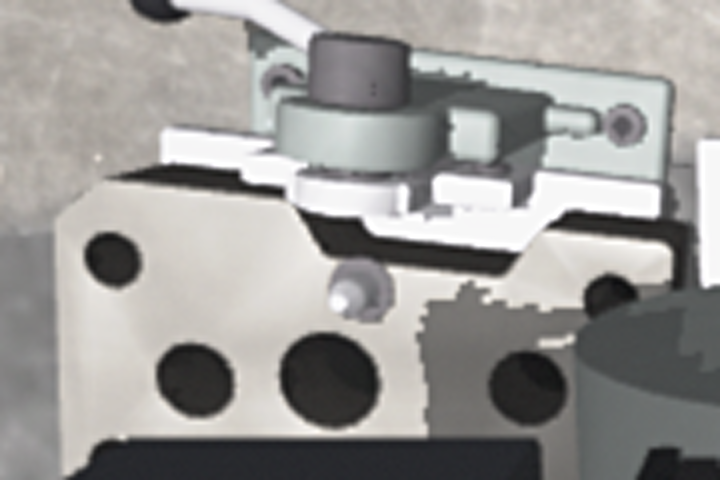

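View pics/t3c.png

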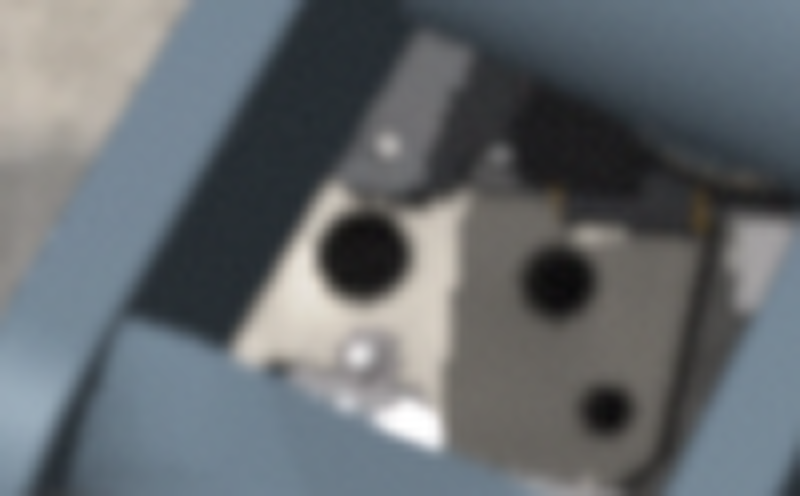

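The wrist crop shows the rear pin's nose at (343,299) and base at (363,288). The top crop shows the front pin at (360,355), with the rear one hidden by the arm.

```bash
python3 - <<'E'
from h import *
s=dict(np.load('w2.npz'));t=snap('top')
A=ray(s,110+343/4,160+299/4,.109);B=ray(s,110+363/4,160+288/4,.0925)
F=ray(t,245.1,274.4,.107);print('rear tip/base',A,B,'front',F)
Rr=(A+B)/2;d=Rr-F;yaw=np.arctan2(d[1],d[0]);print(np.degrees(yaw),np.hypot(*d[:2]))
p=pts(s);m=np.zeros((480,640),bool);
# manifold hole row for yaw
g=cv2.cvtColor(s['color'],cv2.COLOR_RGB2GRAY);C=[]
for x0,x1,y0,y1 in ((147,172,243,267),(176,210,240,270),(230,254,244,268)):
    q=np.nonzero(g[y0:y1,x0:x1]<60);C.append(ray(s,q[1].mean()+x0,q[0].mean()+y0,.092))
e=C[0]-C[2];print('hole row yaw',C,np.degrees(np.arctan2(-e[0],e[1])))
o,T=tool();print(T[:,0])
for ya in (yaw,):
    S=Rr[:2]-26e-3*np.array([np.cos(ya),np.sin(ya)]);S2=(S+F[:2]+26e-3*np.array([np.cos(ya),np.sin(ya)]))/2;print('seat',S,S2)
E
```

```text
rear tip/base [0.47009187 0.04027767 0.109     ] [0.46933763 0.04133641 0.0925    ] front [0.41779792 0.05310938 0.107     ]
-13.331061243984841 0.05335452397963694
hole row yaw [array([0.45026321, 0.09065843, 0.092     ]), array([0.44638569, 0.05565157, 0.092     ]), array([0.43865597, 0.00406183, 0.092     ])] -7.634310405173704
[ 9.94318342e-01 -1.06447270e-01 -1.12600413e-04]
seat [0.44441535 0.04680205] [0.44375634 0.04695821]
```

```bash
python3 -m creep '[{"xyz":[-0.5,-2,0],"rot":[0,0,0]},{"xyz":[-0.75,-3,0],"rot":[0,0,0]},{"xyz":[-0.75,-3,0],"rot":[0,0,0]},{"xyz":[-0.75,-3,0],"rot":[0,0,0]},{"xyz":[-0.5,-1.9,0],"rot":[0,0,0]},{"xyz":[0,0,0],"rot":[0,0,3.6]},{"xyz":[0,0,0],"rot":[0,0,3.6]},{"xyz":[0,0,1.5],"rot":[0,0,0]},{"xyz":[0,0,1.5],"rot":[0,0,0]},{"xyz":[0,0,0.5],"rot":[0,0,0]},{"xyz":[0,0,0],"rot":[0,0,0]},{"xyz":[0,0,0],"rot":[0,0,0]},{"xyz":[0,0,0],"rot":[0,0,0]}]' 
python3 - <<'E'
from h import *
o,T=tool();print(np.degrees(np.arctan2(T[1,0],T[0,0])),(T.T@(np.array([.4436,.0470,.2433])-o['tcp_pos'])*100).round(2))
s=snap('wrist');np.savez('w3.npz',**s);c=cv2.resize(s['color'][160:290,200:420],(792,468),interpolation=cv2.INTER_CUBIC)
cv2.imwrite('pics/w3c.png',c[:,:,::-1])
E
```

```text
time: 6.35
tcp_pos: [0.444, 0.0477, 0.244]
ee_rot: [3.121, -0.363, 0.003]
wrist_force: [-1.1, -0.5, -3.9]
gripper_width: 0.0336
grasp_force: 40.0
-13.25262855721913 [-0.02  0.08  0.07]
```

View pics/w3c.png

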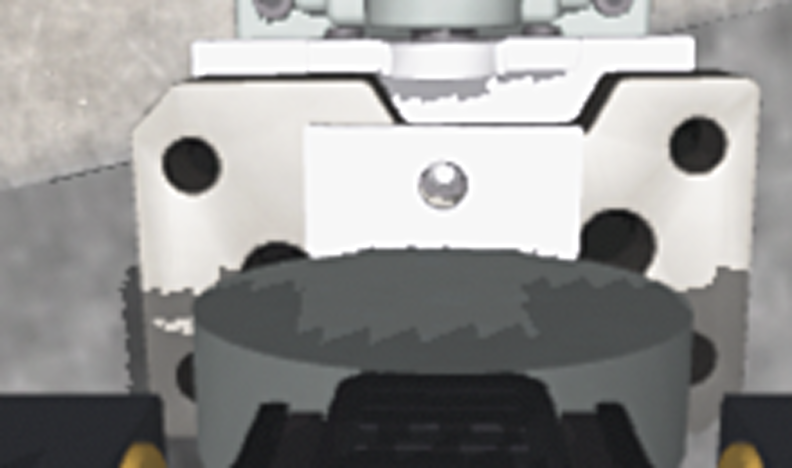

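The pin nose shows centred through the foot hole at crop (442,185), so I'm aligned. Lower gently.

```bash
python3 -m creep '[{"xyz":[0,0,0.4],"rot":[0,0,0]},{"xyz":[0,0,0.4],"rot":[0,0,0]},{"xyz":[0,0,0.3],"rot":[0,0,0]},{"xyz":[0,0,0.3],"rot":[0,0,0]},{"xyz":[0,0,0],"rot":[0,0,0]},{"xyz":[0,0,0],"rot":[0,0,0]}]'
python3 -m creep '[{"xyz":[0,0,0.3],"rot":[0,0,0]},{"xyz":[0,0,0.3],"rot":[0,0,0]},{"xyz":[0,0,0],"rot":[0,0,0]},{"xyz":[0,0,0],"rot":[0,0,0]}]'
```

```text
time: 7.0
tcp_pos: [0.4435, 0.0477, 0.2292]
ee_rot: [3.12, -0.362, 0.0]
wrist_force: [1.1, -2.0, -4.5]
gripper_width: 0.0339
grasp_force: 40.0
time: 7.4
tcp_pos: [0.4435, 0.0478, 0.2232]
ee_rot: [3.12, -0.362, 0.001]
wrist_force: [0.3, -2.3, -4.9]
gripper_width: 0.0337
grasp_force: 40.0
```

```bash
python3 -m creep '[{"xyz":[0,0,0.2],"rot":[0,0,0]},{"xyz":[0,0,0],"rot":[0,0,0]},{"xyz":[0,0,0],"rot":[0,0,0]}]'
python3 -m creep '[{"xyz":[0,0,0.2],"rot":[0,0,0]},{"xyz":[0,0,0],"rot":[0,0,0]},{"xyz":[0,0,0],"rot":[0,0,0]}]'
python3 -m creep '[{"xyz":[0,0,0.1],"rot":[0,0,0]},{"xyz":[0,0,0],"rot":[0,0,0]},{"xyz":[0,0,0],"rot":[0,0,0]}]'
```

```text
time: 7.7
tcp_pos: [0.4435, 0.0478, 0.2213]
ee_rot: [3.12, -0.362, 0.001]
wrist_force: [1.7, -2.4, -4.0]
gripper_width: 0.0339
grasp_force: 40.0
time: 8.0
tcp_pos: [0.4438, 0.0478, 0.2202]
ee_rot: [3.12, -0.362, 0.002]
wrist_force: [-0.5, -1.9, 5.9]
gripper_width: 0.0339
grasp_force: 40.0
time: 8.3
tcp_pos: [0.4439, 0.0478, 0.2202]
ee_rot: [3.12, -0.362, 0.003]
wrist_force: [-1.7, -2.1, 14.0]
gripper_width: 0.0337
grasp_force: 40.0
```

Seated (z stopped at 0.2202, contact force rising). Now look at the dial.

```bash
python3 - <<'E'
from h import *
s=snap('scene');np.savez('s4.npz',**s)
P=np.array([.431,.05,.155]);q=R.from_rotvec(s['rotation']).inv().apply(P-s['position']);K=s['K']
u,v=K[0,0]*q[0]/-q[2]+K[0,2],-K[1,1]*q[1]/-q[2]+K[1,2];print(u,v)
u,v=int(u),int(v);c=cv2.resize(s['color'][v-45:v+45,u-60:u+60],(800,600),interpolation=cv2.INTER_CUBIC)
cv2.imwrite('pics/s4c.png',c[:,:,::-1])
E
```

```text
279.1101538978398 274.66223004665335
```

View pics/s4c.png

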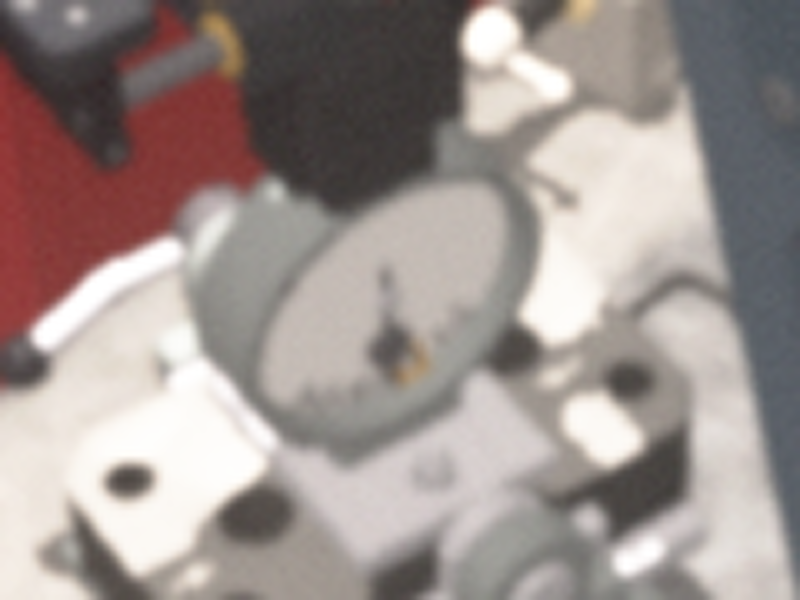

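The dial is visible, with the needle bob at crop (390,350) and the brass fork just right of it at (412,362). I'll cast the masks onto the dial plane.

```bash
cat >> h.py <<'E'
def dial(s,lean,seat=np.array([.4438,.0472,.092]),yaw=np.radians(-13.3),dx=0.0):
    """gauge-frame (right,-down) coords of brass fork and dark needle on the dial, in mm"""
    G=(R.from_euler('z',yaw)*R.from_euler('x',lean)).as_matrix()
    pv=seat+[0,0,.006];c=pv+G@np.array([-.0125,0,.056])
    Rc=R.from_rotvec(s['rotation']);o=np.array(s['position']);K=s['K']
    v,u=np.mgrid[:480,:640];d=Rc.apply(np.stack([(u-K[0,2])/K[0,0],-(v-K[1,2])/K[1,1],-np.ones(u.shape)],-1).reshape(-1,3))
    n=G[:,0];t=((c-o)@n)/(d@n);g=((o+d*t[:,None]-c)@G).reshape(480,640,3)*1000
    # facing dial: right = gauge -y
    X,Z=-g[...,1],g[...,2];r=np.hypot(X,Z)
    hsv=cv2.cvtColor(s['color'],cv2.COLOR_RGB2HSV);H,S,V=[hsv[...,i].astype(int) for i in range(3)]
    br=(r<44)&(H>8)&(H<28)&(S>80);dk=(r<44)&(V<95)
    return X,Z,r,br,dk,V
E
python3 - <<'E'
from h import *
s=dict(np.load('s4.npz'));X,Z,r,br,dk,V=dial(s,0)
for n,m in (('brass',br),('dark',dk)):
    print(n,[(round(a),round(b)) for a,b in zip(X[m],Z[m])])
fm=(r<60)&(V>140)&(V<200);print('light face',X[fm].mean(),Z[fm].mean())
G=np.round(V[::1]);b=np.nonzero(r<44);print('px range',b[0].min(),b[0].max(),b[1].min(),b[1].max())
E
```

```text
brass [(5, -25), (-1, -26)]
dark [(-2, -9), (-4, -10), (-2, -12), (-5, -13), (-3, -14), (-5, -16)]
light face -3.723623680290789 3.6112899281214172
px range 255 294 257 299
```

```bash
cat >> h.py <<'E'
def look(lean,n=10):
    ss=[manip.snapshot('scene') for _ in range(n)];s=ss[0];im=np.mean([k['color'] for k in ss],0)
    X,Z,r,br,dk,V=dial(s,lean)
    reg=np.hypot(X+3,Z-5)<48
    yel=np.clip((im[...,0]-im[...,2])-25,0,None)*reg*(Z<-8)
    fx,fz=(X*yel).sum()/yel.sum(),(Z*yel).sum()/yel.sum()
    lum=im.mean(-1);print('yel sum',yel.sum(),'fork',fx,fz)
    w=np.clip(110-lum,0,None)*(np.hypot(X+3,Z-5)<30)
    print('dark',(X*w).sum()/w.sum(),(Z*w).sum()/w.sum(),w.sum())
    np.save('im.npy',im);return s,im,X,Z,yel,lum
E
python3 - <<'E'
from h import *
s,im,X,Z,yel,lum=look(0)
for v in range(262,292):print(v,' '.join('%3d%s'%(lum[v,u],'*' if yel[v,u]>5 else ' ') for u in range(262,297)))
for u,v in ((276.75,269.5),(277,282),(281,283)):print(u,v,X[int(v),int(u)],Z[int(v),int(u)])
o,T=tool();print(o['time'],T[2],o['wrist_force'])
E
```

```text
yel sum 344.5999999999999 fork 2.7368726114494932 -25.12535791895841
dark -4.131531746545465 -13.082949452794086 312.3333333333333
262 157  157  157  156  154  147  139  132  129  135  148  163  176  183  186  186  187  186  186  187  186  187  187  187  187  187  187  186  186  187  186  182  167  140  122 
263 156  157  157  157  153  147  139  136  145  159  171  179  184  186  186  186  187  187  187  186  187  187  186  186  187  187  187  187  187  187  186  183  168  142  125 
264 155  157  156  154  147  139  136  145  162  176  183  186  186  187  187  186  187  187  187  187  186  187  187  187  187  187  186  186  187  187  186  181  165  142  128 
265 155  155  152  148  139  134  144  161  176  183  187  187  186  187  187  187  187  187  187  187  187  186  186  187  187  187  187  186  187  187  186  180  165  143  130 
266 154  153  147  139  135  144  161  176  183  187  186  186  187  187  186  187  186  187  187  187  187  187  187  186  187  187  186  187  187  187  185  178  162  142  132 
267 152  147  139  135  144  161  176  184  187  187  187  187  187  186  
[... 3936 characters left out ...]
  153  152  152  151  148  141  135  126  120  119  125  143  174  198  208  209  209  207  202  189  172 
290 141  141  144  144  140  142  147  149  148  148  146  147  150  150  150  151  148  143  134  127  123  120  121  129  144  164  187  202  208  209  209  208  207  200  187 
291 126  130  136  138  137  139  142  145  144  146  146  147  147  146  144  143  138  132  124  120  121  127  139  155  172  189  200  206  208  209  209  209  209  206  199 
276.75 269.5 -4.767150746002778 18.36962550654409
277 282 -4.649413503008459 -15.620280538742318
281 283 3.2585652704138406 -23.78144222788093
8.85 [ 2.20174603e-03  1.55539957e-04 -9.99997564e-01] [-1.14169569 -1.35850664 13.52214659]
```

```bash
python3 -m creep '[{"xyz":[0,0.415,0.007],"rot":[1.95,0,0]},{"xyz":[0,0.415,0.007],"rot":[1.95,0,0]},{"xyz":[0,0.415,0.007],"rot":[1.95,0,0]},{"xyz":[0,0.415,0.007],"rot":[1.95,0,0]},{"xyz":[0,0.415,0.007],"rot":[1.95,0,0]},{"xyz":[0,0,0],"rot":[0,0,0]},{"xyz":[0,0,0],"rot":[0,0,0]},{"xyz":[0,0,0],"rot":[0,0,0]},{"xyz":[0,0,0],"rot":[0,0,0]},{"xyz":[0,0,0],"rot":[0,0,0]},{"xyz":[0,0,0],"rot":[0,0,0]},{"xyz":[0,0,0],"rot":[0,0,0]},{"xyz":[0,0,0],"rot":[0,0,0]},{"xyz":[0,0,0],"rot":[0,0,0]},{"xyz":[0,0,0],"rot":[0,0,0]}]'
python3 - <<'E'
from h import *
o,T=tool();lean=np.arctan2(T[2,1],-T[2,2]);print('lean',lean,o['time'])
s,im,X,Z,yel,lum=look(abs(lean))
for v in range(264,296):print(v,' '.join('%3d%s'%(lum[v,u],'*' if yel[v,u]>5 else ' ') for u in range(262,294)))
c=cv2.resize(im[250:305,245:315].astype(np.uint8),(760,600),interpolation=cv2.INTER_CUBIC);cv2.imwrite('pics/s5c.png',c[:,:,::-1])
E
```

```text
time: 10.35
tcp_pos: [0.4393, 0.0276, 0.2185]
ee_rot: [-2.953, 0.342, -0.033]
wrist_force: [-3.8, -4.2, 16.3]
gripper_width: 0.0335
grasp_force: 40.0
lean -0.17027633847485912 10.35
yel sum 409.5 fork 0.5391257050232354 -26.074587991757372
dark -2.207914302732528 -13.1142800919308 307.59999999999997
264 163  155  155  155  155  155  152  142  137  141  157  174  183  187  188  187  187  187  187  187  188  187  187  187  186  187  187  187  187  187  188  187 
265 157  154  153  154  154  151  141  130  133  154  173  184  186  187  187  187  187  186  184  184  185  186  186  187  188  188  187  188  187  188  187  187 
266 155  153  154  153  152  144  130  124  140  167  182  187  188  187  187  187  187  184  177  171  177  184  187  188  187  186  188  188  187  188  188  188 
267 153  153  153  151  146  136  130  138  158  178  186  187  187  187  187  187  185  179  161  152  166  181  186  187  188  188  188  188  188  187  188  187 
268 152  152  151  147  138  134  143  162  176  185  187  187  187  188  187  188  186  176  154  140  157  178  186  187  188  187  188  187 
[... 3747 characters left out ...]
 130  142  160  181  196  201  203  203  202 
292 232  209  174  145  122  114  116  118  120  121  122  123  123  123  122  119  119  119  119  122  128  136  144  156  171  184  194  200  202  203  203  203 
293 207  199  187  169  145  127  121  121  120  119  119  117  117  117  116  118  120  123  130  141  154  165  175  184  193  197  200  201  202  203  203  203 
294 199  199  196  188  169  148  133  127  125  122  118  117  116  118  120  127  136  144  157  170  182  190  194  198  199  201  201  201  201  202  203  203 
295 197  199  199  196  187  168  150  137  129  125  120  119  123  129  139  151  163  174  185  191  195  197  198  198  197  200  202  202  202  202  203  203
```

View pics/s5c.png

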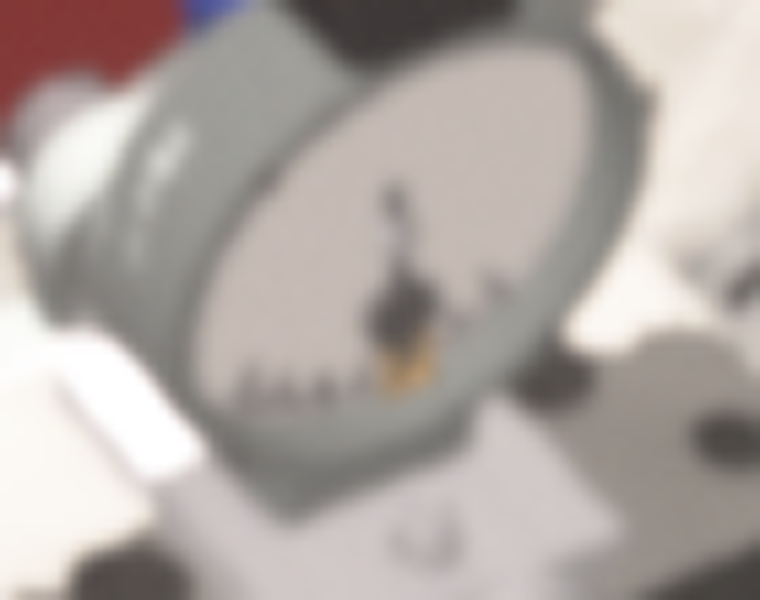

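The fork at (405,370) now lies almost straight below the bob (403,315) and hub (398,205). I'll quantify the angles from the subpixel centroids.

```bash
cat > ang.py <<'E'
from h import *
def ang(s,im,lean,hub,bob):
    X,Z,r,_,_,_=dial(s,lean);lum=im.mean(-1);v,u=np.mgrid[:480,:640]
    def cen(w): 
        a=(u*w).sum()/w.sum(),(v*w).sum()/w.sum();f=lambda M:cv2.remap(M.astype(np.float32),np.float32([[a[0]]]),np.float32([[a[1]]]),cv2.INTER_LINEAR)[0,0]
        return np.array([f(X),f(Z)]),np.round(a,2)
    h=cen(np.clip(178-lum,0,None)*(abs(u-hub[0])<3)*(abs(v-hub[1])<2.6))
    b=cen(np.clip(130-lum,0,None)*(np.hypot(u-bob[0],v-bob[1])<5))
    k=cen(np.clip(im[...,0]-im[...,2]-25,0,None)*(np.hypot(u-bob[0]-2,v-bob[1]-4)<7))
    A=lambda p:np.arctan2(p[0]-h[0][0],h[0][1]-p[1])
    print('lean',lean,'hub',h,'bob',b,'fork',k,'bob ang',A(b[0]),'fork ang',A(k[0]))
E
python3 - <<'E'
from ang import *
s=dict(np.load('s4.npz'));ang(s,s['color'].astype(float),0,(276.4,270.5),(277.5,281))
ang(s,np.load('im.npy'),.170,(281.1,268),(281.7,278.7))
E
```

```text
lean 0 hub (array([-3.8706064, 12.982723 ], dtype=float32), array([276.59, 270.89])) bob (array([ -4.020001, -13.636707], dtype=float32), array([277.26, 281.09])) fork (array([  2.7370381, -25.026041 ], dtype=float32), array([280.78, 283.61])) bob ang -0.005612177 fork ang 0.17212506
lean 0.17 hub (array([-6.3957276, 13.032892 ], dtype=float32), array([281.11, 268.43])) bob (array([ -2.1064863, -13.335859 ], dtype=float32), array([281.65, 278.73])) fork (array([  0.56238884, -26.076948  ], dtype=float32), array([282.18, 283.44])) bob ang 0.1612515 fork ang 0.1760699
```

```bash
python3 -m creep '[{"xyz":[0,0.1,0],"rot":[0.5,0,0]},{"xyz":[0,0,0],"rot":[0,0,0]},{"xyz":[0,0,0],"rot":[0,0,0]},{"xyz":[0,0,0],"rot":[0,0,0]},{"xyz":[0,0,0],"rot":[0,0,0]},{"xyz":[0,0,0],"rot":[0,0,0]},{"xyz":[0,0,0],"rot":[0,0,0]},{"xyz":[0,0,0],"rot":[0,0,0]},{"xyz":[0,0,0],"rot":[0,0,0]},{"xyz":[0,0,0],"rot":[0,0,0]},{"xyz":[0,0,0],"rot":[0,0,0]},{"xyz":[0,0,0],"rot":[0,0,0]}]'
python3 - <<'E'
from ang import *
ss=[manip.snapshot('scene') for _ in range(10)];o,T=tool();lean=abs(np.arctan2(T[2,1],-T[2,2]))
ang(ss[0],np.mean([k['color'] for k in ss],0),lean,(281.2,268),(281.8,278.5))
w=manip.snapshot('wrist');p=(pts(w)-o['tcp_pos'])@T*1000   # tool frame, mm
def plane(m):
    q=p[m];A=np.c_[q[:,:2],np.ones(len(q))];c=np.linalg.lstsq(A,q[:,2],rcond=None)[0]
    k=abs(A@c-q[:,2])<3;c=np.linalg.lstsq(A[k],q[k,2],rcond=None)[0];print('n',k.sum(),'slopes',c[:2],'z0',c[2])
x,y,z=p[...,0],p[...,1],p[...,2]
ok=w['range_z']>0
plane(ok&(x>0)&(x<36)&(abs(y)<28)&(abs(z-119)<6))
plane(ok&(x>0)&(x<36)&(abs(y)>36)&(abs(y)<75)&(abs(z-127)<9))
print(lean,o['time'],o['qd'])
E
```

```text
time: 12.05
tcp_pos: [0.4391, 0.0266, 0.2183]
ee_rot: [-2.944, 0.341, -0.034]
wrist_force: [-3.6, -3.3, 15.9]
gripper_width: 0.0336
grasp_force: 40.0
lean 0.1789290784701207 hub (array([-6.6521173, 13.183586 ], dtype=float32), array([281.32, 268.29])) bob (array([ -1.950555, -13.44577 ], dtype=float32), array([281.9 , 278.65])) fork (array([  0.47508413, -25.925598  ], dtype=float32), array([282.27, 283.34])) bob ang 0.17475466 fork ang 0.18026042
n 1996 slopes [ 0.01453861 -0.00163265] z0 119.69228484353162
n 2981 slopes [ 0.00482522 -0.00148363] z0 127.9718039701392
0.1789290784701207 12.55 [-5.51795775e-04  8.20385774e-04 -7.62017134e-05  8.48346979e-04
  5.32278068e-04  6.65986198e-04]
```

The foot's top is 8.3 mm above the face (plate thickness 8 mm) and parallel to within 0.01 rad. The pointer is about 0.006 rad from the mark. Handing in.

```bash
python3 -c "
from rig import manip
print(manip.job_done())"
```

```text
the job is handed in; nothing more can be done
None
```

The gauge is seated flush over both dowel pins and rocked to about 0.18 rad, with the pointer measured within about 0.01 rad of the mark; I handed the job in at about 12.5 s, still gripping at 40 N, and no verdict came back.

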